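# Load the pump test bays in number order

### The job

Load the three bilge pumps into the test bays in the order of the bays' stud numbers, one, two, three: slide one pump into each bay (best the one standing before it), upright along the table and without lifting it, and on against the bay's sprung contact plate until the plate has clicked exactly twice, so that the bay's flag stands up; a third click is too far. Leave every pump standing in its bay with all three flags up, and do not disturb the other things on the bench.

Things in the scene. Friction and masses are not known exactly. Their poses are not given: they have to be found in the camera images.
- bay1: Test bay 1, an aluminium channel whose grey contact block at the far end has one stud on its top. Origin: middle of the mouth at table height; x runs into the bay, z up. Like all three: 96 mm wide inside, walls 8 mm thick, 30 mm high, 255 mm long; flares reach 30 mm before the origin, 150 mm wide over all. No floor: pumps slide on the table. Studs: steel, 18 mm across, 80 mm up.
- bay2: Test bay 2, an aluminium channel whose grey contact block at the far end has two studs on its top. Origin: middle of the mouth at table height; x runs into the bay, z up. In all three a sprung steel plate, 50 mm wide, 30 to 76 mm up, stands before the block. Its starting depth is not measured: the face is 73 to 113 mm from the origin, to be found by touch.
- bay3: Test bay 3, an aluminium channel whose grey contact block at the far end has three studs on its top. Origin: middle of the mouth at table height; x runs into the bay, z up. All plates click in stops 20, 40 (test stop) and 60 mm (too far) beyond their start; leaving each stop takes 9 to 14 N, fading out half-way to the next, where the plate jumps on by itself and stays.
- flag1 (a joint): Height (m) of the white flag, 60 mm wide, in a black slot along the near edge of the top of bay 1's block (83 mm up): 0 down in the slot (at the start, on the first stop and on the third), 0.010 up (plate on the second stop). In between it follows the plate: above 0.008 from 31 to 49 mm of plate travel.
- flag2 (a joint): Height (m) of the white flag, 60 mm wide, in a black slot along the near edge of the top of bay 2's block (83 mm up): 0 down in the slot (at the start, on the first stop and on the third), 0.010 up (plate on the second stop). In between it follows the plate: above 0.008 from 31 to 49 mm of plate travel.
- flag3 (a joint): Height (m) of the white flag, 60 mm wide, in a black slot along the near edge of the top of bay 3's block (83 mm up): 0 down in the slot (at the start, on the first stop and on the third), 0.010 up (plate on the second stop). In between it follows the plate: above 0.008 from 31 to 49 mm of plate travel.
- pump1_mid (a point): One of three alike white bilge pumps with black caps, one standing before each bay, 70 to 115 mm short of its mouth and up to 30 mm off its line. The point is on the axis, 46 mm up; z up. Each is 92 mm high, 0.5 to 0.8 kg; base 90 mm across up to 26 mm, body 80 mm across from 30 to 76 mm up, cap 74 mm.
- pump2_mid (a point): One of three alike white bilge pumps with black caps, one standing before each bay, 70 to 115 mm short of its mouth and up to 30 mm off its line. The point is on the axis, 46 mm up; z up. Each has a 24 mm thick outlet stub 58 mm up, reaching 64 mm from the axis along the pump's own x, pointing into and to the left of the bay (45 to 75 degrees off its axis).
- pump3_mid (a point): One of three alike white bilge pumps with black caps, one standing before each bay, 70 to 115 mm short of its mouth and up to 30 mm off its line. The point is on the axis, 46 mm up; z up. Too wide to grip. Smooth plastic, slides at 1 to 3 N; keeps its line when two fingertips 45 to 55 mm apart push it 45 to 70 mm up (tips above 35 mm clear the bay walls).
- screwdriver: A 150 mm screwdriver lying between two bays, along them; a bystander.
- wrench: A 150 mm open-ended wrench lying between the other two bays, along them; a bystander.
- meter: A yellow hand-held multimeter, 170 x 85 x 42 mm, lying at the left; a bystander. Origin: centre of its underside.
- tape: A black roll of tape, 90 mm across, 24 mm high, lying flat near the robot at the right; a bystander. Origin: centre of its underside.
- carton: A cardboard carton 100 x 120 x 70 mm near the robot at the left; a bystander. Origin: centre of its underside.
- jar: A glass jar, 70 mm across, 90 mm high, at the left; a bystander. Origin: centre of its underside.
- mug: A white mug, 80 mm across, 90 mm high, at the left; a bystander. Origin: centre of its underside.
Mind the look-alikes: they are no part of the job. Leave any turquoise look-alike of the part that bears pump2_mid alone.

How it is judged (in metres and radians):
On the way, in this order (a step that is already met when the one before it is completed fails the run):
1. bay 1 is loaded: a pump stands in it and its flag is raised (value of joint flag1 above 0.008 m and ((x of pump1_mid in the frame of bay1 between 0.06 and 0.125 m and y of pump1_mid in the frame of bay1 between -0.012 and 0.012 m and angle between pump1_mid's own z axis and vertical below 0.1 rad) or (x of pump2_mid in the frame of bay1 between 0.06 and 0.125 m and y of pump2_mid in the frame of bay1 between -0.012 and 0.012 m and angle between pump2_mid's own z axis and vertical below 0.1 rad) or (x of pump3_mid in the frame of bay1 between 0.06 and 0.125 m and y of pump3_mid in the frame of bay1 between -0.012 and 0.012 m and angle between pump3_mid's own z axis and vertical below 0.1 rad))), for 0.2 s.
2. bay 2 is loaded: a pump stands in it and its flag is raised (value of joint flag2 above 0.008 m and ((x of pump1_mid in the frame of bay2 between 0.06 and 0.125 m and y of pump1_mid in the frame of bay2 between -0.012 and 0.012 m and angle between pump1_mid's own z axis and vertical below 0.1 rad) or (x of pump2_mid in the frame of bay2 between 0.06 and 0.125 m and y of pump2_mid in the frame of bay2 between -0.012 and 0.012 m and angle between pump2_mid's own z axis and vertical below 0.1 rad) or (x of pump3_mid in the frame of bay2 between 0.06 and 0.125 m and y of pump3_mid in the frame of bay2 between -0.012 and 0.012 m and angle between pump3_mid's own z axis and vertical below 0.1 rad))), for 0.2 s.
3. bay 3 is loaded: a pump stands in it and its flag is raised (value of joint flag3 above 0.008 m and ((x of pump1_mid in the frame of bay3 between 0.06 and 0.125 m and y of pump1_mid in the frame of bay3 between -0.012 and 0.012 m and angle between pump1_mid's own z axis and vertical below 0.1 rad) or (x of pump2_mid in the frame of bay3 between 0.06 and 0.125 m and y of pump2_mid in the frame of bay3 between -0.012 and 0.012 m and angle between pump2_mid's own z axis and vertical below 0.1 rad) or (x of pump3_mid in the frame of bay3 between 0.06 and 0.125 m and y of pump3_mid in the frame of bay3 between -0.012 and 0.012 m and angle between pump3_mid's own z axis and vertical below 0.1 rad))), for 0.2 s.
At the end, for the whole second after the job is handed in: Each of the three bays holds an upright pump (within 6 degrees), its axis 60 to 125 mm inside the mouth and within 12 mm of the bay's middle line, every flag is up by more than 8 mm (plate on its second click stop), and the pumps are at rest (all of step 1 and all of step 2 and all of step 3 and linear speed of each of pump1, pump2, pump3 below 0.02 m/s); the robot touches nothing.
It fails at once if a pump is lifted off the table by more than 12 mm or tipped by more than 20 degrees (height (world z) of any of pump1_mid, pump2_mid, pump3_mid above 0.058 m or angle between any of pump1_mid, pump2_mid, pump3_mid's own z axis and vertical above 0.35 rad).
It fails at once if one of the other things on the bench is shifted by more than 30 mm (distance of any of screwdriver, wrench, meter, tape, carton, jar, mug from where it was at the start of the episode above 0.03 m).
It also fails if it takes over 64 s, if anything falls off the work surface, if the arm or the gripper's body presses on something with over 40 N, if the wrist force passes 120 N, or if a joint passes its speed limit or range.

### The arm

A 6-joint arm with a two-finger parallel gripper is mounted at the origin on the work surface. World frame = base frame: x ahead of the robot, y to its left, z up, the work surface at z = 0. Lengths are in mm, angles in rad, forces in N, time in s.
With the tool pointing down it reaches from about 275 to 1000 mm from the base axis. Payload 8.4 kg.
Tool frame: the origin (TCP) lies midway between the tips of the shut fingers; the grasp point (between the pads) lies 19 mm behind it; z points along the fingers, y is the line along which they close (so a half turn about z gives the same grasp; the last joint's range is limited). The gripper opens to 85 mm and grips with 20 to 120 N. Pads are 22 mm wide; open, the fingers measure 114 mm over their backs; the gripper's body (76 mm by 85 mm) begins 54 mm behind the grasp point. The pads swing forward as they close: fully open they stand 13 mm farther back than shut.
Start: joints at [-1.233, 0.353, 1.633, -0, 1.155, -0.002], TCP at [208.31, -589.266, 231.281] pointing down, gripper open.
Joint ranges: [-2.63, 2.63], [-0.92, 2.1], [0.06, 2.66], [-1.3, 4.44], [0, 2.69], [-3.02, 3.02]. Speed limits (rad/s): [2.22, 2.22, 2.79, 3.14, 3.14, 3.14].

### API

Orientations are given as [roll, pitch, yaw] about the fixed x, y, z axes, in that order (R = Rz(yaw) Ry(pitch) Rx(roll)).
In Python, from rig import r gives the robot as it stands.
- The arm moves only by the shell command python3 -m inch 'ROWS' [OPENING] [FORCE]. ROWS is JSON, a list that holds one entry, the list of rows, each a list of 6 numbers: the shift along the tool's x, y, z scaled (see below), then the turn, a rotation vector about the tool's x, y, z scaled (see below). In form: [[[tx, ty, tz, wx, wy, wz], ...]]. A call has 1 to 8 rows; each row is the pose to reach, as a shift and turn from the pose commanded when the call began, along the tool's axes at that moment, turning the shorter way round; what a row does not reach only later rows make up. The controller multiplies each number of a shift by 20 cm and each number of a turn by pi rad. A row lasts 1/12 s, in which the tool goes at most 41.7 mm and 7.16 degrees, less where a joint would pass 70% of its speed; a pose out of reach is approached as far as the arm can. A call with a number of a shift or a turn outside -1 to 1 is refused whole. A call with a gripper value outside its range is refused whole. OPENING is the gripper's target within -1 to 1 (fully open at 1, half-way at 0, shut at -1), set as the call begins (- or left out, the last holds). The fingers move at their own pace and stop on an object; FORCE is the grip in N (left out, the last holds). Time passes only in rows, so rows that repeat a pose let the fingers close. It gives the time, the measured TCP pose, the force, the opening and the grip force at its end, in the units of the state.
- r.sense(): the state, without advancing time (a new reading comes with each control period).
- r.grab_frame(name): name is "side" or "top"; returns the picture (480x640x3 uint8, red, green, blue); there is no depth.
- r.camera_info(name): a dict with "K" (3x3 intrinsics, pixels), "distortion" ([k1, k2, p1, p2, k3] as OpenCV has them; the pictures are not rectified), "rvec" (rotation vector, rad) and "tvec" (3), from world to camera coordinates, as OpenCV has them. Camera axes: x right, y down, z forward; pixel columns grow to the right and rows downward; lengths in mm; the calibration is good to about 2 mm. A picture is of the moment at which its call begins. camera_info takes no time and is no camera call.
- r.sign_off(): hands the job in; it is judged then, once.
The state is a dict: "clock": time; "qpos": joint angles; "qvel": joint speeds; "joint_efforts": joint torques, N m; "eef_pos": TCP position; "tcp_rot": TCP orientation; "contact_force": force on the tool from outside, world axes, zero at the start; "wrist_torque": the same for the moment, N m; "opening": opening from 0.0 (shut) to 1.0 (fully open); "grasp_force": force on a finger pad.
Only numpy, scipy, OpenCV 4.12 (cv2) and the standard library are available. Lean on these libraries where they do the work, as an engineer would, in place of code of your own. Each camera call takes 0.05 s, during which the arm holds its last target. There are 200 camera calls.

## Working session

There is one attempt and no reset: what is moved stays moved. The work goes in short steps, Python scripts to look and compute and a shell command to move; the robot and the scene stay as the last step left them, time stands still between calls to the robot, and variables do not carry over. Pictures are saved under pics/ and viewed, at most 10 in all, crops included, and the job is handed in when it is done.

```bash
ls; mkdir -p pics; python3 - <<'E'
from rig import r
import cv2
for n in("top","side"):
    im=r.grab_frame(n); cv2.imwrite(f"pics/{n}0.png",im[:,:,::-1])
    c=r.camera_info(n); print(n,c)
print(r.sense())
E
```

```text
pics
top {'K': array([[547.77285666,   0.        , 319.75018689],
       [  0.        , 547.77285666, 242.19265264],
       [  0.        ,   0.        ,   1.        ]]), 'distortion': array([-0.11520916,  0.        ,  0.        ,  0.        ,  0.        ]), 'rvec': array([ 2.16147462, -2.12499793,  0.18202818]), 'tvec': array([  94.45740158,  521.4822088 , 1224.31622164])}
side {'K': array([[620.48933761,   0.        , 311.70249737],
       [  0.        , 620.48933761, 232.31138222],
       [  0.        ,   0.        ,   1.        ]]), 'distortion': array([0.02633049, 0.        , 0.        , 0.        , 0.        ]), 'rvec': array([ 0.67960646, -2.40381375,  1.40078141]), 'tvec': array([ 477.23748994,  143.4151156 , 1167.6683994 ])}
{'clock': 0.1, 'qpos': array([-1.23338925e+00,  3.53608393e-01,  1.63404558e+00,  1.67881510e-05,
        1.15519978e+00, -2.37914497e-03]), 'qvel': array([-0.00030124, -0.00110744, -0.00217962, -0.00049108, -0.00029706,
       -0.00025251]), 'joint_efforts': array([-2.30552923e-04, -6.06358409e+01, -3.42817748e+01, -6.54103656e-05,
        3.84049286e-03,  2.45672317e-05]), 'eef_pos': array([ 208.18142337, -588.86306581,  230.62439482]), 'tcp_rot': array([-3.14033160e+00, -1.83507948e-05,  3.39779419e-01]), 'contact_force': array([-0.34065183,  0.16732088, -0.35585647]), 'wrist_torque': array([-0.02545242,  0.05466141, -0.02394371]), 'grasp_force': 0.0, 'opening': 1.0023450206123787}
```

View pics/top0.png

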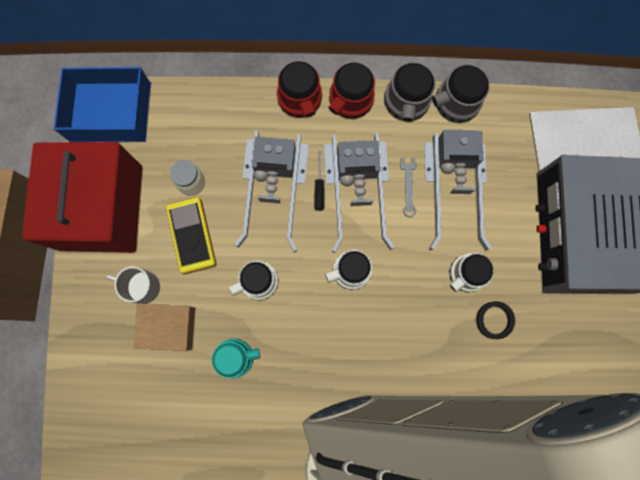

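View pics/side0.png

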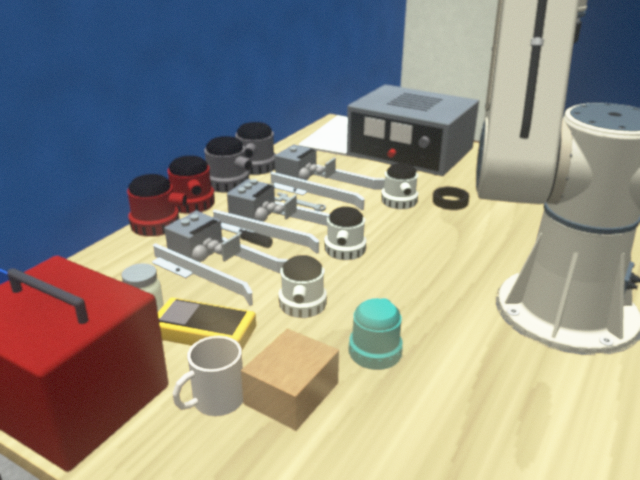

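The top view shows bays with blocks at (460,148), (273,155) and (358,155), and white pumps at (472,271), (257,280) and (352,269). These could be taken for the pumps: red (300,88) and (352,90), grey (410,90) and (463,92), the turquoise one at (233,358), and the mug (135,285). I choose the three white ones with black caps that stand before the mouths. Next I'll check the stud counts in one crop.

```bash
cat > h.py <<'E'
import numpy as np, cv2
from rig import r
def cam(n):
    c=r.camera_info(n); R=cv2.Rodrigues(c["rvec"])[0]; return c["K"],c["distortion"],R,c["tvec"]
def ray(n,uv,z):
    K,d,R,t=cam(n)
    p=cv2.undistortPoints(np.array(uv,float).reshape(-1,1,2),K,d)[:,0]
    D=np.c_[p,np.ones(len(p))]@R; C=-R.T@t
    return C+D*((z-C[2])/D[:,2])[:,None]
def pix(n,P):
    c=r.camera_info(n); return cv2.projectPoints(np.array(P,float).reshape(-1,1,3),c["rvec"],c["tvec"],c["K"],c["distortion"])[0][:,0]
E
python3 - <<'E'
from h import *
im=cv2.imread("pics/top0.png")
cv2.imwrite("pics/crop1.png",cv2.resize(im[120:310,225:500],(800,553),interpolation=cv2.INTER_CUBIC))
# caps: dark circles
hsv=cv2.cvtColor(im,cv2.COLOR_BGR2HSV)
m=((hsv[...,2]<60)).astype(np.uint8)
cs=cv2.findContours(m,cv2.RETR_EXTERNAL,cv2.CHAIN_APPROX_NONE)[0]
for c in cs:
    if cv2.contourArea(c)>300:
        e=cv2.fitEllipse(c)
        if 220<e[0][0]<500 and 230<e[0][1]<300: print("cap",np.round(e,1) if 0 else e, ray("top",e[0],92), [ (ray("top",[e[0][0]+e[1][0]/2,e[0][1]],92)-ray("top",[e[0][0]-e[1][0]/2,e[0][1]],92))])
E
```

```text
cap ((255.56588745117188, 277.7148132324219), (29.79364776611328, 30.10197639465332), 165.0472412109375) [[430.15068826 243.33876204  92.        ]] [array([[  1.24197714, -65.48925688,   0.        ]])]
cap ((476.5707702636719, 269.58056640625), (29.426334381103516, 30.058189392089844), 128.88902282714844) [[ 456.11114619 -246.47656479   92.        ]] [array([[  0.93610589, -67.06921167,   0.        ]])]
cap ((353.9837951660156, 266.7254333496094), (29.627090454101562, 30.0474910736084), 110.55450439453125) [[458.23928721  27.50015873  92.        ]] [array([[  1.09707397, -65.37236946,   0.        ]])]
```

View pics/crop1.png

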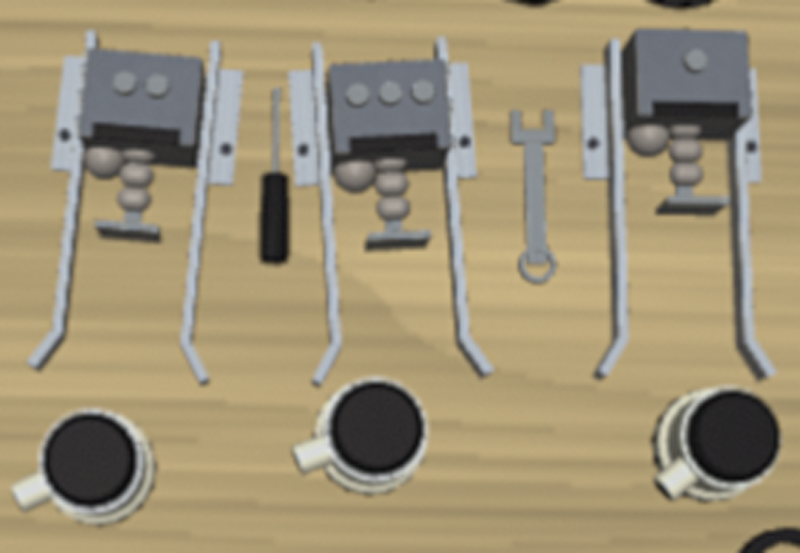

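The crop shows the studs: left block two (125,82 and 157,85), middle three, right block one (695,60). So the order is right, left, middle. Now I'll fit the walls at 30 mm.

```bash
cat > bays.py <<'E'
from h import *
im=cv2.imread("pics/top0.png"); s=800/275
hsv=cv2.cvtColor(im,cv2.COLOR_BGR2HSV).astype(int)
b=im.astype(int); w=np.clip(b[...,0]-b[...,2]+25,0,60)*(hsv[...,2]>130)
W={2:[((62,330),(79,165)),((187,336),(205,185))],3:[((337,340),(328,180)),((463,338),(453,180))],1:[((622,338),(617,180)),((742,340),(740,200))]}
tips={2:[(36,365),(204,380)],3:[(318,380),(488,372)],1:[(600,374),(769,374)]}
full=lambda p:np.array(p)/s+[225,120]
bays={}
for k,ws in W.items():
    L=[]
    for a,c in ws:
        a,c=full(a),full(c); pts=[]
        for v in range(int(c[1])+1,int(a[1])-1):
            u=a[0]+(c[0]-a[0])*(v-a[1])/(c[1]-a[1]); us=np.arange(int(u)-4,int(u)+6); q=w[v,us]
            if q.sum()>30: pts.append((np.sum(us*q)/q.sum(),v))
        P=ray("top",pts,30)[:,:2]; f=np.polyfit(P[:,0],P[:,1],1); f2=f
        res=P[:,1]-np.polyval(f,P[:,0]); kink=ray("top",[a],30)[0]; L.append((f,np.std(res),kink))
    sl=(L[0][0][0]+L[1][0][0])/2; yaw=np.arctan(sl)
    T=ray("top",[full(p) for p in tips[k]],30)
    ux=np.array([np.cos(yaw),np.sin(yaw)]); 
    xo=np.mean([np.dot(L[i][2][:2],ux) for i in(0,1)]); xt=np.mean(T[:,:2]@ux)
    xk=np.mean([L[i][2][0] for i in(0,1)])
    yc=np.mean([np.polyval(L[i][0],xk) for i in(0,1)])
    wd=(np.polyval(L[0][0],xk)-np.polyval(L[1][0],xk))*np.cos(yaw)
    o=np.array([xk,yc]); 
    print(k,"yaw",np.arctan(L[0][0][0]).round(3),np.arctan(L[1][0][0]).round(3),"width",wd.round(1),"std",L[0][1].round(2),L[1][1].round(2),"o",o.round(1),"kink x",L[0][2].round(1),L[1][2].round(1),"mouth from tips+30",(xt+30-np.dot(o,ux)).round(1),"tipw",np.linalg.norm(T[0]-T[1]).round(1))
    bays[k]=(o,yaw)
pumps={1:(456.1,-246.5),2:(430.2,243.3),3:(458.2,27.5)}
for k,(o,y) in bays.items():
    d=np.array(pumps[k])-o; print(k,"pump in bay x,y",np.cos(y)*d[0]+np.sin(y)*d[1],-np.sin(y)*d[0]+np.cos(y)*d[1])
E
python3 bays.py
python3 - <<'E'
from h import *
# cross-check caps in side view
im=r.grab_frame("side")
for p in[(456.1,-246.5),(430.2,243.3),(458.2,27.5)]: print(pix("side",[*p,92]))
m=(im.max(2)<62).astype(np.uint8)
for c in cv2.findContours(m,cv2.RETR_EXTERNAL,cv2.CHAIN_APPROX_NONE)[0]:
    if cv2.contourArea(c)>150:
        e=cv2.fitEllipse(c)
        if 270<e[0][0]<430: print("sidecap",np.round(e[0],1),np.round(e[1],1))
E
```

```text
2 yaw -0.069 -0.071 width 103.7 std 0.45 0.29 o [537.7 227.7] kink x [539.2 275.2  30. ] [536.1 174.6  30. ] mouth from tips+30 -2.0 tipw 135.2
3 yaw 0.076 0.074 width 103.8 std 0.49 0.4 o [536.8   4.4] kink x [535.   54.2  30. ] [538.5 -47.3  30. ] mouth from tips+30 -0.2 tipw 136.8
1 yaw 0.007 0.007 width 103.9 std 0.36 0.35 o [ 541.  -228.5] kink x [ 540.9 -176.7   30. ] [ 541.1 -275.8   30. ] mouth from tips+30 1.3 tipw 139.2
2 pump in bay x,y -108.27796701720462 8.091007049267233
3 pump in bay x,y -76.62103206673001 28.939513387555003
1 pump in bay x,y -85.03892085324543 -17.398441723485977
[[401.19238159 167.76800711]]
[[302.51882099 262.36580035]]
[[346.02358377 212.10880907]]
sidecap [398.2 144.2] [52.9 96.2]
```

The walls come out 103.8 mm apart on centres (104 expected), and the pumps sit 77–108 mm short of the mouths and at most 29 mm off line. All of this fits the description. Next is the approach behind pump 1.

```bash
cat > d.py <<'E'
import sys
from h import *
from scipy.spatial.transform import Rotation as Ro
B={1:((541,-228.5),.007),2:((537.7,227.7),-.070),3:((536.8,4.4),.075)}
s=r.sense(); p=s["eef_pos"]; R=Ro.from_euler("xyz",s["tcp_rot"])
k=int(sys.argv[1]); o,y=B[k]; o=np.array(o)
M=np.array([[np.cos(y),-np.sin(y)],[np.sin(y),np.cos(y)]])
print("t",round(s["clock"],2),"bay-frame tcp",(M.T@(p[:2]-o)).round(1),"z",p[2].round(1),"yaw",round(s["tcp_rot"][2],3),"open",round(s["opening"],3),"F",s["contact_force"].round(1))
if len(sys.argv)>2:   # target bx by z in bay frame, tool x along bay
    bx,by,z=map(float,sys.argv[2:5]); t=np.r_[o+M@[bx,by],z]
    Rt=Ro.from_euler("xyz",[np.pi,0,y])
    print("row",(R.inv().apply(t-p)/200).round(4),((R.inv()*Rt).as_rotvec()/np.pi).round(4))
E
python3 d.py 1 -152 -17.4 231
```

```text
t 0.15 bay-frame tcp [-335.3 -358.1] z 230.7 yaw 0.34 open 1.003 F [ 0.5 -0.2  0. ]
row [ 1.4228 -1.3104  0.    ] [-3.000e-04  1.000e-04  1.059e-01]
```

```bash
python3 -m inch '[[[0.71,-0.655,0,0,0,0.106],[0.71,-0.655,0,0,0,0.106],[0.71,-0.655,0,0,0,0.106],[0.71,-0.655,0,0,0,0.106],[0.71,-0.655,0,0,0,0.106],[0.71,-0.655,0,0,0,0.106]]]' 0.18
python3 d.py 1 -152 -17.4 231
```

```text
clock: 0.65
eef_pos: [299.8, -414.1, 231.0]
tcp_rot: [-3.139, 0.0, 0.009]
contact_force: [-0.7, -0.7, -1.3]
opening: 0.59
grasp_force: 0.0
t 0.65 bay-frame tcp [-242.5 -183.9] z 231.0 yaw 0.009 open 0.59 F [-0.7 -0.7 -1.3]
row [ 0.4543 -0.8315  0.0021] [-0.0008  0.      0.0007]
```

```bash
python3 -m inch '[[[0.45,-0.83,0,0,0,0],[0.45,-0.83,0,0,0,0],[0.45,-0.83,0,0,0,0],[0.45,-0.83,0,0,0,0],[0.45,-0.83,0,0,0,0],[0.45,-0.83,0,0,0,0],[0.45,-0.83,0,0,0,0]]]'
python3 d.py 1 -152 -17.4 42
```

```text
clock: 1.23
eef_pos: [387.9, -251.4, 231.3]
tcp_rot: [3.141, -0.0, 0.01]
contact_force: [-0.1, 0.1, 0.6]
opening: 0.593
grasp_force: 0.0
t 1.23 bay-frame tcp [-153.3  -21.8] z 231.3 yaw 0.01 open 0.593 F [-0.1  0.1  0.6]
row [ 0.0064 -0.0223  0.9467] [ 0.0001 -0.      0.0008]
```

```bash
python3 -m inch '[[[0.006,-0.022,0.8,0,0,0.001],[0.006,-0.022,0.946,0,0,0.001],[0.006,-0.022,0.946,0,0,0.001],[0.006,-0.022,0.946,0,0,0.001],[0.006,-0.022,0.946,0,0,0.001],[0.006,-0.022,0.946,0,0,0.001],[0.006,-0.022,0.946,0,0,0.001],[0.006,-0.022,0.946,0,0,0.001]]]'
python3 d.py 1 -127 -17.4 42; python3 - <<'E'
from h import *
a=r.grab_frame("top")[:,:,::-1][200:320,420:540]; b=r.grab_frame("side")[:,:,::-1][130:250,340:460]
cv2.imwrite("pics/a1.png",cv2.resize(np.hstack([a,b]),(800,400),interpolation=cv2.INTER_CUBIC))
E
```

```text
clock: 1.9
eef_pos: [389.2, -248.7, 43.2]
tcp_rot: [3.141, -0.001, 0.003]
contact_force: [-0.4, -1.0, 0.2]
opening: 0.592
grasp_force: 0.0
t 1.9 bay-frame tcp [-151.9  -19.2] z 43.2 yaw 0.003 open 0.592 F [-0.4 -1.   0.2]
row [ 0.1247 -0.0093  0.0063] [ 0.0003 -0.0004 -0.0013]
```

View pics/a1.png

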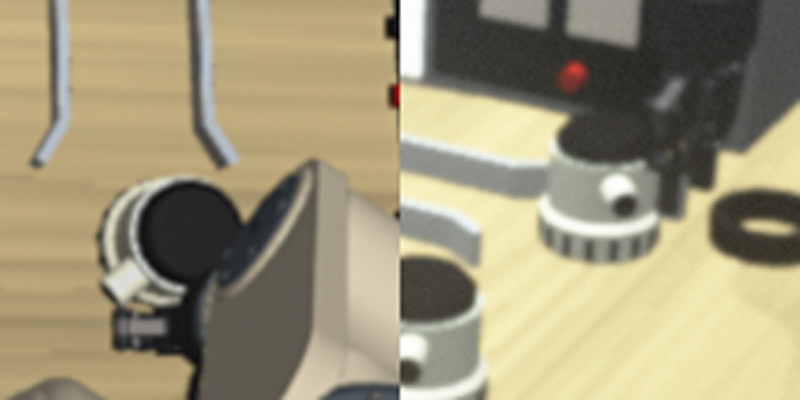

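The left half shows the pump cap at (193,230), with the finger behind it at (140,330). The stub at (120,283) seems to point left and backward, near the left finger. I'll measure its direction in both views.

```bash
python3 - <<'E'
from h import *
print(ray("top",[(455.4,285.5)],58),ray("side",[(406.9,189.4)],58))
f=lambda p:(p[0]/2.909+225,p[1]/2.909+120)
for n,p,c in((1,(668,485),(456.1,-246.5)),(2,(20,497),(430.2,243.3)),(3,(300,462),(458.2,27.5))):
    q=ray("top",[f(p)],58)[0][:2]-c; print(n,q,np.linalg.norm(q),np.degrees(np.arctan2(q[1],q[0])))
# base centres from white mask lower rim: project expected base circle vs stub
for q in((456.1,-246.5),):
    print(pix("top",[[*q,0],[*q,58],[*q,92]]))
E
```

```text
[[ 422.87216175 -206.60708771   58.        ]] [[ 421.21181663 -208.25614534   58.        ]]
1 [-36.03787115  41.72123427] 55.13065885722333 130.81972142154672
2 [-27.58938547  56.16647038] 62.57672558679056 116.16061200916567
3 [-24.45831667  55.73055484] 60.86135059859583 113.69509810810274
[[465.34654993 273.79082893]
 [472.24330217 271.21059081]
 [476.58118625 269.58568932]]
```

Both views put the stub tip at about (422,-207), roughly 131° from the bay direction (left and backward), whatever the text says. Pumps 2 and 3 are at about 115°. With the tips at about 46 mm apart, the left finger will swing pump 1's stub forward about 15° and then seat on the body, while stubs 2 and 3 clear. I'll start slowly.

```bash
python3 -m inch '[[[0.03,-0.01,0.005,0,0,0],[0.06,-0.01,0.005,0,0,0],[0.08,-0.01,0.005,0,0,0],[0.1,-0.01,0.005,0,0,0],[0.12,-0.01,0.005,0,0,0],[0.14,-0.01,0.005,0,0,0],[0.16,-0.01,0.005,0,0,0],[0.16,-0.01,0.005,0,0,0]]]' 0.08
python3 d.py 1 -65 -1 42
cat > look.py <<'E'
import sys
from d import *
im=r.grab_frame("top")[:,:,::-1].copy(); cv2.imwrite(f"pics/{sys.argv[5]}.png",im)
hsv=cv2.cvtColor(im,cv2.COLOR_BGR2HSV)
E
python3 - <<'E'
from h import *
im=r.grab_frame("top")[:,:,::-1]
print(np.round(ray("top",[(476,270)],92)))
a=im[195:315,420:540]; b=r.grab_frame("side")[:,:,::-1][130:250,340:460]
cv2.imwrite("pics/a2.png",cv2.resize(np.hstack([a,b]),(800,400),interpolation=cv2.INTER_CUBIC))
E
rm look.py
```

```text
clock: 2.67
eef_pos: [421.6, -245.5, 41.1]
tcp_rot: [3.141, -0.001, 0.004]
contact_force: [-0.2, 0.3, -0.5]
opening: 0.536
grasp_force: 0.0
t 2.67 bay-frame tcp [-119.5  -16.1] z 41.1 yaw 0.004 open 0.536 F [-0.2  0.3 -0.5]
row [ 0.2723 -0.0765 -0.0042] [ 0.0001 -0.0003 -0.001 ]
[[ 455. -245.   92.]]
```

View pics/a2.png

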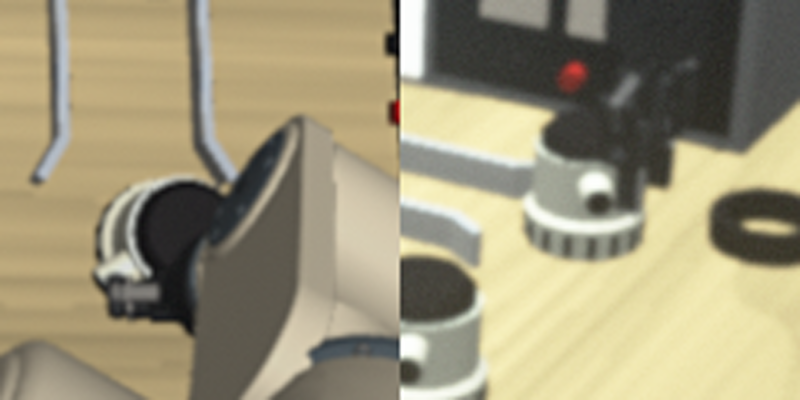

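The picture shows the left finger at (130,295) against the back of the stub, with the pump upright and sliding. I'll carry on diagonally towards the mouth centre.

```bash
python3 -m inch '[[[0.03,-0.01,-0.004,0,0,-0.001],[0.06,-0.02,-0.004,0,0,-0.001],[0.1,-0.03,-0.004,0,0,-0.001],[0.14,-0.04,-0.004,0,0,-0.001],[0.17,-0.05,-0.004,0,0,-0.001],[0.21,-0.06,-0.004,0,0,-0.001],[0.24,-0.07,-0.004,0,0,-0.001],[0.27,-0.076,-0.004,0,0,-0.001]]]'
python3 d.py 1 -65 0 42
python3 - <<'E'
from h import *
im=r.grab_frame("top")[:,:,::-1]
a=im[165:315,420:570]; b=r.grab_frame("side")[:,:,::-1][110:260,320:470]
cv2.imwrite("pics/a3.png",cv2.resize(np.hstack([a,b]),(800,400),interpolation=cv2.INTER_CUBIC))
E
```

```text
clock: 3.43
eef_pos: [475.2, -229.5, 41.8]
tcp_rot: [-3.142, 0.0, 0.007]
contact_force: [-1.6, -0.7, -0.8]
opening: 0.54
grasp_force: 1.0
t 3.43 bay-frame tcp [-65.8  -0.6] z 41.8 yaw 0.007 open 0.54 F [-1.6 -0.7 -0.8]
row [ 0.0039 -0.0028 -0.0008] [-0.  0.  0.]
```

View pics/a3.png

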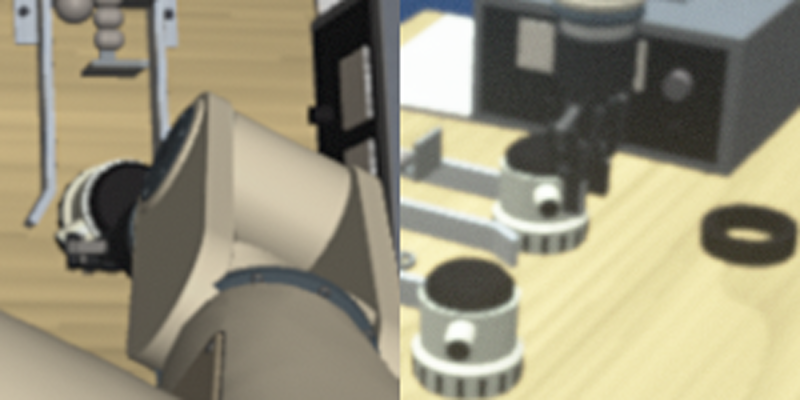

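The pump is in the flare with its stub swung to the left, and upright. I'll slide it 45 mm in, still short of the nearest possible plate position.

```bash
python3 -m inch '[[[0.03,-0.003,0,0,0,0],[0.06,-0.003,0,0,0,0],[0.09,-0.003,0,0,0,0],[0.12,-0.003,0,0,0,0]]]'
python3 d.py 1
python3 -m inch '[[[0.03,0,0,0,0,0],[0.06,0,0,0,0,0],[0.085,0,0,0,0,0],[0.11,0,0,0,0,0]]]' >/dev/null
python3 d.py 1 -20 0 42
```

```text
clock: 3.87
eef_pos: [499.0, -229.2, 41.9]
tcp_rot: [3.142, 0.0, 0.007]
contact_force: [-1.5, 0.5, -0.4]
opening: 0.54
grasp_force: 0.8
t 3.87 bay-frame tcp [-42.   -0.4] z 41.9 yaw 0.007 open 0.54 F [-1.5  0.5 -0.4]
t 4.2 bay-frame tcp [-20.   -0.3] z 41.8 yaw 0.007 open 0.541 F [-1.3  0.6  0.8]
row [-0.0002 -0.0016 -0.0008] [-0.  0. -0.]
```

```bash
g(){ grep -E 'force|eef' | tr '\n' ' '; echo; }
python3 -m inch '[[[0.006,0,0,0,0,0],[0.0125,0,0,0,0,0],[0.0125,0,0,0,0,0]]]'|g
python3 -m inch '[[[0.006,0,0,0,0,0],[0.0125,0,0,0,0,0],[0.0125,0,0,0,0,0]]]'|g
python3 -m inch '[[[0.006,0,0,0,0,0],[0.0125,0,0,0,0,0],[0.0125,0,0,0,0,0]]]'|g
python3 -m inch '[[[0.006,0,0,0,0,0],[0.0125,0,0,0,0,0],[0.0125,0,0,0,0,0]]]'|g
python3 -m inch '[[[0.006,0,0,0,0,0],[0.0125,0,0,0,0,0],[0.0125,0,0,0,0,0]]]'|g
python3 -m inch '[[[0.006,0,0,0,0,0],[0.0125,0,0,0,0,0],[0.0125,0,0,0,0,0]]]'|g
python3 -m inch '[[[0.006,0,0,0,0,0],[0.0125,0,0,0,0,0],[0.0125,0,0,0,0,0]]]'|g
python3 -m inch '[[[0.006,0,0,0,0,0],[0.0125,0,0,0,0,0],[0.0125,0,0,0,0,0]]]'|g
python3 d.py 1
```

```text
eef_pos: [523.2, -229.0, 41.9] contact_force: [-0.4, -1.1, 0.1] grasp_force: 0.2 
eef_pos: [525.6, -229.0, 41.9] contact_force: [-0.4, 0.5, 0.4] grasp_force: 0.6 
eef_pos: [528.3, -229.0, 41.9] contact_force: [-0.7, 0.0, 0.4] grasp_force: 0.6 
eef_pos: [530.9, -229.0, 41.9] contact_force: [-0.9, -0.2, -0.2] grasp_force: 0.6 
eef_pos: [533.4, -228.9, 41.9] contact_force: [-0.7, -0.1, -0.0] grasp_force: 0.5 
eef_pos: [535.8, -228.9, 41.9] contact_force: [-1.2, 0.3, -1.3] grasp_force: 0.5 
eef_pos: [538.3, -228.9, 41.9] contact_force: [-1.2, 0.5, -0.7] grasp_force: 0.5 
eef_pos: [540.8, -228.9, 41.9] contact_force: [-0.5, 0.5, -0.1] grasp_force: 0.5 
t 6.2 bay-frame tcp [-0.2 -0.4] z 41.9 yaw 0.007 open 0.541 F [-0.5  0.5 -0.1]
```

```bash
g(){ grep -E 'force|eef' | tr '\n' ' '; echo; }
python3 -m inch '[[[0.006,0,0,0,0,0],[0.0125,0,0,0,0,0],[0.0125,0,0,0,0,0]]]'|g
python3 -m inch '[[[0.006,0,0,0,0,0],[0.0125,0,0,0,0,0],[0.0125,0,0,0,0,0]]]'|g
python3 -m inch '[[[0.006,0,0,0,0,0],[0.0125,0,0,0,0,0],[0.0125,0,0,0,0,0]]]'|g
python3 -m inch '[[[0.006,0,0,0,0,0],[0.0125,0,0,0,0,0],[0.0125,0,0,0,0,0]]]'|g
python3 -m inch '[[[0.006,0,0,0,0,0],[0.0125,0,0,0,0,0],[0.0125,0,0,0,0,0]]]'|g
python3 -m inch '[[[0.006,0,0,0,0,0],[0.0125,0,0,0,0,0],[0.0125,0,0,0,0,0]]]'|g
python3 -m inch '[[[0.006,0,0,0,0,0],[0.0125,0,0,0,0,0],[0.0125,0,0,0,0,0]]]'|g
python3 -m inch '[[[0.006,0,0,0,0,0],[0.0125,0,0,0,0,0],[0.0125,0,0,0,0,0]]]'|g
python3 d.py 1
```

```text
eef_pos: [543.3, -228.9, 41.9] contact_force: [-0.1, -0.2, -0.4] grasp_force: 0.5 
eef_pos: [545.8, -228.9, 41.9] contact_force: [-1.4, -0.2, -1.1] grasp_force: 0.5 
eef_pos: [548.3, -228.8, 41.9] contact_force: [-0.3, -0.7, -0.1] grasp_force: 0.5 
eef_pos: [550.8, -228.8, 41.9] contact_force: [-0.9, -0.1, -1.0] grasp_force: 0.5 
eef_pos: [553.4, -228.8, 41.9] contact_force: [-0.9, 0.3, -1.5] grasp_force: 0.5 
eef_pos: [555.8, -228.8, 41.9] contact_force: [-1.3, -0.5, -0.3] grasp_force: 0.5 
eef_pos: [558.3, -228.8, 41.9] contact_force: [-0.7, -0.1, 0.8] grasp_force: 0.5 
eef_pos: [559.5, -228.6, 41.7] contact_force: [-6.7, 0.3, 3.1] grasp_force: 3.6 
t 8.2 bay-frame tcp [18.5 -0.3] z 41.7 yaw 0.007 open 0.538 F [-6.7  0.3  3.1]
```

Contact at tool x≈559 (6.7 N), so I expect the first jump at about 569, second contact at about 579 and the second jump at about 589. On 20 mm.

```bash
g(){ grep -E 'force|eef' | tr '\n' ' '; echo; }
python3 -m inch '[[[0.006,0,0,0,0,0],[0.0125,0,0,0,0,0],[0.0125,0,0,0,0,0]]]'|g
python3 -m inch '[[[0.006,0,0,0,0,0],[0.0125,0,0,0,0,0],[0.0125,0,0,0,0,0]]]'|g
python3 -m inch '[[[0.006,0,0,0,0,0],[0.0125,0,0,0,0,0],[0.0125,0,0,0,0,0]]]'|g
python3 -m inch '[[[0.006,0,0,0,0,0],[0.0125,0,0,0,0,0],[0.0125,0,0,0,0,0]]]'|g
python3 -m inch '[[[0.006,0,0,0,0,0],[0.0125,0,0,0,0,0],[0.0125,0,0,0,0,0]]]'|g
python3 -m inch '[[[0.006,0,0,0,0,0],[0.0125,0,0,0,0,0],[0.0125,0,0,0,0,0]]]'|g
python3 -m inch '[[[0.006,0,0,0,0,0],[0.0125,0,0,0,0,0],[0.0125,0,0,0,0,0]]]'|g
python3 -m inch '[[[0.006,0,0,0,0,0],[0.0125,0,0,0,0,0],[0.0125,0,0,0,0,0]]]'|g
python3 d.py 1
```

```text
eef_pos: [560.1, -228.4, 41.4] contact_force: [-12.4, -1.6, 6.8] grasp_force: 7.9 
eef_pos: [563.0, -228.4, 41.4] contact_force: [-9.5, -1.1, 4.1] grasp_force: 6.9 
eef_pos: [566.6, -228.5, 41.5] contact_force: [-5.0, -0.3, 0.1] grasp_force: 4.5 
eef_pos: [570.4, -228.6, 41.7] contact_force: [-0.7, -0.2, -0.8] grasp_force: 1.0 
eef_pos: [573.7, -228.7, 42.0] contact_force: [0.2, 0.5, -0.3] grasp_force: 0.5 
eef_pos: [576.0, -228.7, 42.0] contact_force: [-0.9, 0.7, -1.2] grasp_force: 0.4 
eef_pos: [578.4, -228.6, 42.0] contact_force: [-0.9, 0.3, 0.2] grasp_force: 0.5 
eef_pos: [579.6, -228.5, 41.8] contact_force: [-5.2, -0.3, 3.6] grasp_force: 3.4 
t 10.2 bay-frame tcp [38.6 -0.3] z 41.8 yaw 0.007 open 0.541 F [-5.2 -0.3  3.6]
```

First click felt, and the second stop's plate is met at 579 as predicted. Five more steps should give the second click.

```bash
g(){ grep -E 'force|eef' | tr '\n' ' '; echo; }
python3 -m inch '[[[0.006,0,0,0,0,0],[0.0125,0,0,0,0,0],[0.0125,0,0,0,0,0]]]'|g
python3 -m inch '[[[0.006,0,0,0,0,0],[0.0125,0,0,0,0,0],[0.0125,0,0,0,0,0]]]'|g
python3 -m inch '[[[0.006,0,0,0,0,0],[0.0125,0,0,0,0,0],[0.0125,0,0,0,0,0]]]'|g
python3 -m inch '[[[0.006,0,0,0,0,0],[0.0125,0,0,0,0,0],[0.0125,0,0,0,0,0]]]'|g
python3 -m inch '[[[0.006,0,0,0,0,0],[0.0125,0,0,0,0,0],[0.0125,0,0,0,0,0]]]'|g
python3 d.py 1
```

```text
eef_pos: [580.4, -228.3, 41.5] contact_force: [-11.1, -1.3, 5.8] grasp_force: 7.4 
eef_pos: [582.5, -228.3, 41.4] contact_force: [-11.8, -0.9, 5.6] grasp_force: 7.9 
eef_pos: [586.0, -228.3, 41.4] contact_force: [-6.4, -0.4, 2.3] grasp_force: 5.7 
eef_pos: [589.9, -228.4, 41.5] contact_force: [-3.4, 0.6, -1.5] grasp_force: 2.0 
eef_pos: [593.7, -228.6, 42.0] contact_force: [-1.7, 0.6, -0.1] grasp_force: 0.7 
t 11.45 bay-frame tcp [52.7 -0.4] z 42.0 yaw 0.007 open 0.541 F [-1.7  0.6 -0.1]
```

The second click is done (force back to sliding level at 593.7). Retreating and rising, then a look at the flag.

```bash
python3 -m inch '[[[-0.05,0,0,0,0,0],[-0.2,0,0,0,0,0],[-0.4,0,0,0,0,0],[-0.6,0,-0.1,0,0,0],[-0.7,0,-0.3,0,0,0],[-0.8,0,-0.5,0,0,0],[-0.8,0,-0.7,0,0,0],[-0.8,0,-0.7,0,0,0]]]'
python3 d.py 2 -177 8 180
python3 - <<'E'
from h import *
im=r.grab_frame("top")[:,:,::-1]
a=im[110:260,400:550]; b=r.grab_frame("side")[:,:,::-1][110:260,230:380]
cv2.imwrite("pics/a4.png",cv2.resize(np.hstack([a,b]),(800,400),interpolation=cv2.INTER_CUBIC))
E
```

```text
clock: 12.12
eef_pos: [434.4, -231.1, 188.2]
tcp_rot: [3.137, -0.008, 0.006]
contact_force: [1.8, -1.7, 0.5]
opening: 0.541
grasp_force: 0.0
t 12.12 bay-frame tcp [ -70.9 -464.9] z 188.2 yaw 0.006 open 0.541 F [ 1.8 -1.7  0.5]
row [-0.3499 -2.3983  0.0273] [ 0.0013 -0.0027  0.0242]
```

View pics/a4.png

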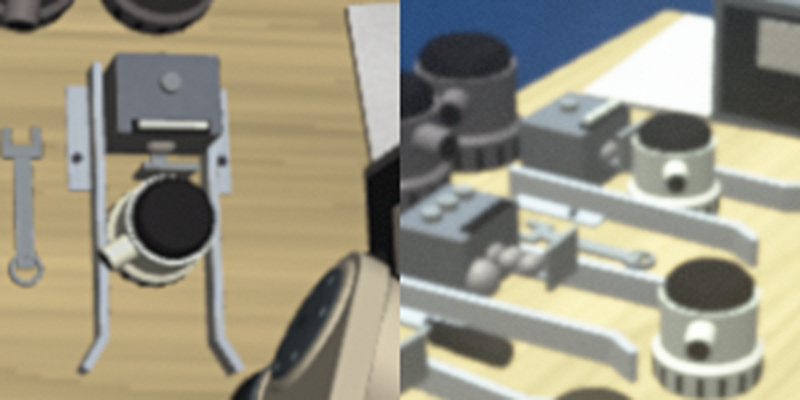

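The white flag stands up on block 1 at (175,125), with the pump upright before the plate. Now pump 2.

```bash
python3 -m inch '[[[-0.2,-0.2,0,0,0,0.012],[-0.34,-0.5,0,0,0,0.024],[-0.34,-0.8,0,0,0,0.024],[-0.34,-0.99,0,0,0,0.024],[-0.34,-0.99,0,0,0,0.024],[-0.34,-0.99,0,0,0,0.024],[-0.34,-0.99,0,0,0,0.024]]]' >/dev/null
python3 -m inch '[[[0.07,-0.2,0,0,0,0],[0.07,-0.4,0,0,0,0],[0.07,-0.6,0,0,0,0],[0.07,-0.8,0,0,0,0],[0.07,-0.99,0,0,0,0],[0.07,-0.99,0,0,0,0],[0.07,-0.99,0,0,0,0]]]'
python3 d.py 2 -177 8 160
```

```text
clock: 13.38
eef_pos: [391.6, 165.2, 180.8]
tcp_rot: [3.141, 0.001, -0.065]
contact_force: [1.0, -0.1, 0.2]
opening: 0.54
grasp_force: 0.0
t 13.38 bay-frame tcp [-141.3  -72.5] z 180.8 yaw -0.065 open 0.54 F [ 1.  -0.1  0.2]
row [-0.1763 -0.4036  0.104 ] [0.0003 0.0003 0.0015]
```

```bash
python3 -m inch '[[[-0.1,-0.2,0,0,0,0.0015],[-0.18,-0.4,0,0,0,0.0015],[-0.18,-0.4,0,0,0,0.0015],[-0.18,-0.4,0.1,0,0,0.0015],[-0.18,-0.4,0.3,0,0,0.0015],[-0.18,-0.4,0.5,0,0,0.0015],[-0.18,-0.4,0.694,0,0,0.0015],[-0.18,-0.4,0.694,0,0,0.0015]]]' >/dev/null
python3 d.py 2 -144 8.1 42
```

```text
t 14.05 bay-frame tcp [-181.1    1.7] z 36.7 yaw -0.075 open 0.54 F [-1.  -1.4 -0.2]
row [ 0.1852 -0.0326 -0.0286] [ 0.0026  0.0031 -0.0016]
```

```bash
python3 -m inch '[[[0,0,0,0,0,0],[0,0,0,0,0,0],[0,0,0,0,0,0]]]' >/dev/null
python3 d.py 2 -144 8.1 42
```

```text
t 14.3 bay-frame tcp [-176.     7.2] z 45.3 yaw -0.074 open 0.541 F [-0.1 -0.1  0.1]
row [ 0.1601 -0.0052  0.017 ] [-0.0007 -0.001  -0.0013]
```

```bash
python3 -m inch '[[[0.03,-0.003,0,0,0,0],[0.06,-0.003,0,0,0,0],[0.09,-0.003,0,0,0,0],[0.12,-0.003,0,0,0,0],[0.15,-0.003,0,0,0,0],[0.17,-0.003,0,0,0,0],[0.17,-0.003,0,0,0,0]]]' >/dev/null
python3 d.py 2 -65 0 42
python3 - <<'E'
from h import *
im=r.grab_frame("top")[:,:,::-1]
a=im[200:320,190:310]; b=r.grab_frame("side")[:,:,::-1][230:350,250:370]
cv2.imwrite("pics/a5.png",cv2.resize(np.hstack([a,b]),(800,400),interpolation=cv2.INTER_CUBIC))
E
```

```text
t 14.88 bay-frame tcp [-142.7    7.3] z 43.1 yaw -0.074 open 0.537 F [ 0.  -0.2  0.3]
row [0.3888 0.0352 0.006 ] [-0.0001 -0.0002 -0.0012]
```

View pics/a5.png

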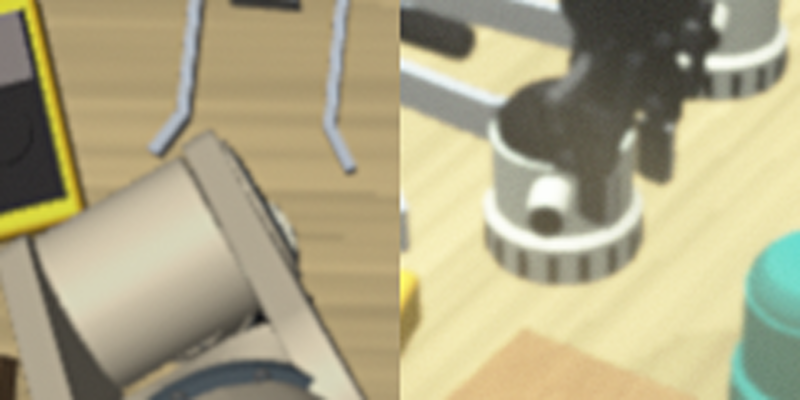

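The gripper stands behind pump 2, with the left finger at (600,190) on the body behind the stub (548,200). Pushing on to the mouth.

```bash
python3 -m inch '[[[0.03,0.005,0.005,0,0,-0.001],[0.07,0.01,0.005,0,0,-0.001],[0.11,0.015,0.005,0,0,-0.001],[0.15,0.02,0.005,0,0,-0.001],[0.19,0.025,0.005,0,0,-0.001],[0.23,0.03,0.005,0,0,-0.001],[0.27,0.034,0.005,0,0,-0.001],[0.31,0.035,0.005,0,0,-0.001]]]' >/dev/null
python3 d.py 2 -20 0 42
python3 -m inch '[[[0.035,0,0,0,0,0],[0.07,0,0,0,0,0],[0.105,0,0,0,0,0],[0.14,0,0,0,0,0],[0.17,0,0,0,0,0],[0.2,0,0,0,0,0]]]' >/dev/null
python3 d.py 2 -20 0 42
```

```text
t 15.65 bay-frame tcp [-81.   -0.3] z 42.0 yaw -0.07 open 0.539 F [-1.4  0.2 -1.5]
row [ 0.3052 -0.0016  0.    ] [ 0.      0.0001 -0.0001]
t 16.15 bay-frame tcp [-41.3  -0. ] z 42.1 yaw -0.07 open 0.545 F [-1.8  0.5 -0.2]
row [ 1.064e-01 -1.000e-04  4.000e-04] [ 0.  0. -0.]
```

```bash
g(){ grep -E 'force|eef' | tr '\n' ' '; echo; }
python3 -m inch '[[[0.03,0,0,0,0,0],[0.06,0,0,0,0,0],[0.085,0,0,0,0,0],[0.106,0,0,0,0,0]]]'|g
python3 -m inch '[[[0.006,0,0,0,0,0],[0.0125,0,0,0,0,0],[0.0125,0,0,0,0,0]]]'|g
python3 -m inch '[[[0.006,0,0,0,0,0],[0.0125,0,0,0,0,0],[0.0125,0,0,0,0,0]]]'|g
python3 -m inch '[[[0.006,0,0,0,0,0],[0.0125,0,0,0,0,0],[0.0125,0,0,0,0,0]]]'|g
python3 -m inch '[[[0.006,0,0,0,0,0],[0.0125,0,0,0,0,0],[0.0125,0,0,0,0,0]]]'|g
python3 -m inch '[[[0.006,0,0,0,0,0],[0.0125,0,0,0,0,0],[0.0125,0,0,0,0,0]]]'|g
python3 -m inch '[[[0.006,0,0,0,0,0],[0.0125,0,0,0,0,0],[0.0125,0,0,0,0,0]]]'|g
python3 -m inch '[[[0.006,0,0,0,0,0],[0.0125,0,0,0,0,0],[0.0125,0,0,0,0,0]]]'|g
python3 -m inch '[[[0.006,0,0,0,0,0],[0.0125,0,0,0,0,0],[0.0125,0,0,0,0,0]]]'|g
python3 d.py 2
```

```text
eef_pos: [517.7, 229.1, 42.1] contact_force: [-2.1, -0.2, -0.6] grasp_force: 0.7 
eef_pos: [519.8, 228.9, 42.1] contact_force: [-0.9, -0.2, 0.2] grasp_force: 0.1 
eef_pos: [522.2, 228.8, 42.1] contact_force: [-1.0, -0.1, -0.4] grasp_force: 0.4 
eef_pos: [524.9, 228.6, 42.1] contact_force: [0.1, 0.2, 0.1] grasp_force: 0.4 
eef_pos: [527.4, 228.4, 42.1] contact_force: [-0.9, 0.8, 0.3] grasp_force: 0.4 
eef_pos: [528.9, 228.2, 41.9] contact_force: [-4.5, 0.7, 2.2] grasp_force: 2.9 
eef_pos: [529.4, 227.9, 41.7] contact_force: [-10.4, 2.7, 6.6] grasp_force: 7.3 
eef_pos: [532.2, 227.7, 41.6] contact_force: [-8.7, 1.4, 3.7] grasp_force: 6.7 
eef_pos: [535.7, 227.6, 41.7] contact_force: [-4.5, 1.1, 1.2] grasp_force: 4.2 
t 18.48 bay-frame tcp [-2.  -0.3] z 41.7 yaw -0.07 open 0.542 F [-4.5  1.1  1.2]
```

Contact at x≈528.6. Five more steps to pass the first click and meet the plate again at about 548.6.

```bash
g(){ grep -E 'force|eef' | tr '\n' ' '; echo; }
python3 -m inch '[[[0.006,0,0,0,0,0],[0.0125,0,0,0,0,0],[0.0125,0,0,0,0,0]]]'|g
python3 -m inch '[[[0.006,0,0,0,0,0],[0.0125,0,0,0,0,0],[0.0125,0,0,0,0,0]]]'|g
python3 -m inch '[[[0.006,0,0,0,0,0],[0.0125,0,0,0,0,0],[0.0125,0,0,0,0,0]]]'|g
python3 -m inch '[[[0.006,0,0,0,0,0],[0.0125,0,0,0,0,0],[0.0125,0,0,0,0,0]]]'|g
python3 -m inch '[[[0.006,0,0,0,0,0],[0.0125,0,0,0,0,0],[0.0125,0,0,0,0,0]]]'|g
python3 -m inch '[[[0.006,0,0,0,0,0],[0.0125,0,0,0,0,0],[0.0125,0,0,0,0,0]]]'|g
```

```text
eef_pos: [539.6, 227.5, 41.9] contact_force: [-1.2, -0.7, -0.8] grasp_force: 0.8 
eef_pos: [542.8, 227.4, 42.3] contact_force: [0.1, -0.7, -0.2] grasp_force: 0.3 
eef_pos: [545.0, 227.2, 42.2] contact_force: [-0.7, -0.2, 0.5] grasp_force: 0.3 
eef_pos: [547.4, 227.0, 42.2] contact_force: [-0.5, -0.1, -0.1] grasp_force: 0.4 
eef_pos: [548.9, 226.7, 42.0] contact_force: [-3.9, -0.1, 2.0] grasp_force: 2.7 
eef_pos: [549.6, 226.5, 41.7] contact_force: [-10.8, 2.7, 6.2] grasp_force: 6.9
```

```bash
g(){ grep -E 'force|eef' | tr '\n' ' '; echo; }
python3 -m inch '[[[0.006,0,0,0,0,0],[0.0125,0,0,0,0,0],[0.0125,0,0,0,0,0]]]'|g
python3 -m inch '[[[0.006,0,0,0,0,0],[0.0125,0,0,0,0,0],[0.0125,0,0,0,0,0]]]'|g
python3 -m inch '[[[0.006,0,0,0,0,0],[0.0125,0,0,0,0,0],[0.0125,0,0,0,0,0]]]'|g
python3 -m inch '[[[0.006,0,0,0,0,0],[0.0125,0,0,0,0,0],[0.0125,0,0,0,0,0]]]'|g
python3 d.py 2
```

```text
eef_pos: [551.8, 226.3, 41.7] contact_force: [-10.7, 1.8, 5.8] grasp_force: 7.3 
eef_pos: [555.3, 226.2, 41.7] contact_force: [-7.1, 1.5, 2.1] grasp_force: 5.2 
eef_pos: [559.1, 226.0, 41.8] contact_force: [-2.4, -0.4, -0.6] grasp_force: 1.9 
eef_pos: [562.7, 226.0, 42.2] contact_force: [-1.1, 0.1, -0.3] grasp_force: 0.4 
t 20.98 bay-frame tcp [25.1  0. ] z 42.2 yaw -0.07 open 0.542 F [-1.1  0.1 -0.3]
```

Second click in bay 2. Retreat, check the flag by mask, and move to pump 3.

```bash
python3 -m inch '[[[-0.05,0,0,0,0,0],[-0.2,0,0,0,0,0],[-0.4,0,0,0,0,0],[-0.6,0,-0.1,0,0,0],[-0.75,0,-0.3,0,0,0],[-0.75,0,-0.5,0,0,0],[-0.75,0,-0.7,0,0,0],[-0.75,0,-0.7,0,0,0]]]' >/dev/null
python3 d.py 3 -147 28.9 180
python3 - <<'E'
from h import *
im=r.grab_frame("top"); cv2.imwrite("pics/t6.png",im[:,:,::-1])
m=((im.min(2)>190)).astype(np.uint8)
n,l,s,c=cv2.connectedComponentsWithStats(m[120:190,230:500])
for i in range(1,n):
    if s[i][4]>25: print(s[i],c[i]+[230,120],ray("top",[c[i]+[230,120]],93).round(0))
E
```

```text
t 21.65 bay-frame tcp [-104.6  242.4] z 188.6 yaw -0.069 open 0.541 F [2.1 0.5 1.3]
row [-0.0568  1.0874  0.0365] [-0.0016 -0.0028 -0.0459]
[29 43 25  4 38] [270.68421053 164.39473684] [[688. 218.  93.]]
```

```bash
python3 -m inch '[[[-0.02,0.2,0,0,0,-0.02],[-0.05,0.4,0,0,0,-0.046],[-0.06,0.6,0,0,0,-0.046],[-0.06,0.8,0,0,0,-0.046],[-0.06,0.98,0,0,0,-0.046],[-0.06,0.98,0,0,0,-0.046],[-0.06,0.98,0,0,0,-0.046]]]' >/dev/null
python3 d.py 3 -147 28.9 180
python3 - <<'E'
from h import *
im=cv2.imread("pics/t6.png"); print(im[152:162,458:476].max(2).max(1), im[152:162,458:476].max(2).min(1))
m=((im.min(2)>150)&(im.max(2)-im.min(2)<40)).astype(np.uint8)
n,l,s,c=cv2.connectedComponentsWithStats(m[150:165,455:478])
print(s,c+[455,150])
E
```

```text
t 22.28 bay-frame tcp [-147.8   46.9] z 181.4 yaw 0.07 open 0.539 F [ 0.4 -0.3  0.4]
row [0.0043 0.0901 0.0069] [ 0.      0.0002 -0.0016]
[125 122 130 174 213 197 109  40  42  50] [121 120 116 153 198 159  81  35  38  44]
[[  0   0  23  15 285]
 [  0   5  23   3  60]] [[466.08070175 157.19298246]
 [465.61666667 156.08333333]]
```

Flags 1 and 2 are both up. Lowering behind pump 3.

```bash
python3 -m inch '[[[0.004,0.09,0,0,0,-0.0016],[0.004,0.09,0.2,0,0,-0.0016],[0.004,0.09,0.4,0,0,-0.0016],[0.004,0.09,0.6,0,0,-0.0016],[0.004,0.09,0.695,0,0,-0.0016],[0.004,0.09,0.695,0,0,-0.0016],[0.004,0.09,0.695,0,0,-0.0016],[0.004,0.09,0.695,0,0,-0.0016]]]' >/dev/null
python3 d.py 3 -114 28.9 42
```

```text
t 22.95 bay-frame tcp [-145.4   31.1] z 43.8 yaw 0.08 open 0.545 F [-0.1 -0.1  0.5]
row [0.157  0.012  0.0091] [-0.     -0.0003  0.0017]
```

```bash
python3 -m inch '[[[0.03,0.006,0.005,0,0,0.001],[0.06,0.006,0.005,0,0,0.001],[0.09,0.006,0.005,0,0,0.001],[0.12,0.006,0.005,0,0,0.001],[0.15,0.006,0.005,0,0,0.001],[0.155,0.006,0.005,0,0,0.001]]]' >/dev/null
python3 d.py 3 -64 4 42
python3 - <<'E'
from h import *
im=r.grab_frame("top")[:,:,::-1]
a=im[190:310,290:410]; b=r.grab_frame("side")[:,:,::-1][180:300,290:410]
cv2.imwrite("pics/a7.png",cv2.resize(np.hstack([a,b]),(800,400),interpolation=cv2.INTER_CUBIC))
E
```

```text
t 23.45 bay-frame tcp [-113.6   29.4] z 42.4 yaw 0.076 open 0.542 F [-1.4  0.5  0.3]
row [0.2479 0.1273 0.0025] [ 0.     -0.0004  0.0003]
```

View pics/a7.png

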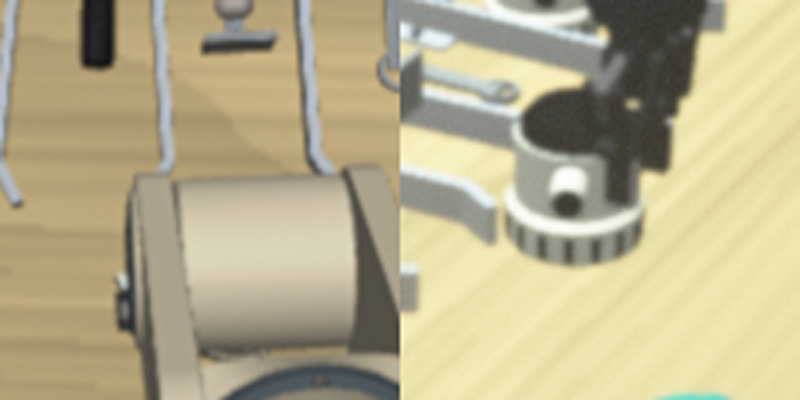

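Side view: pump 3 upright at the fingers, stub (568,190) clear of the left finger. Diagonal push to the bay line.

```bash
python3 -m inch '[[[0.03,0.014,0,0,0,0],[0.06,0.028,0,0,0,0],[0.09,0.042,0,0,0,0],[0.12,0.056,0,0,0,0],[0.15,0.07,0,0,0,0],[0.18,0.084,0,0,0,0],[0.21,0.098,0,0,0,0],[0.24,0.112,0,0,0,0]]]'|grep force
python3 d.py 3
python3 -m inch '[[[0.03,0.012,0,0,0,0],[0.06,0.022,0,0,0,0],[0.09,0.032,0,0,0,0],[0.12,0.034,0,0,0,0],[0.14,0.034,0,0,0,0]]]'|grep force
python3 d.py 3 -20 0 42
python3 - <<'E'
from h import *
b=r.grab_frame("side")[:,:,::-1]; cv2.imwrite("pics/s8.png",b)
# expected axis/cap in side view if seated: bay3 frame x=tool+43.7
s=r.sense(); y=.075; p=s["eef_pos"][:2]+43.7*np.array([np.cos(y),np.sin(y)])
print(pix("side",[[*p,92],[*p,0]]))
u,v=pix("side",[[*p,50]])[0].astype(int)
cv2.imwrite("pics/a8.png",cv2.resize(b[v-60:v+60,u-80:u+80],(800,600),interpolation=cv2.INTER_CUBIC))
E
```

```text
contact_force: [-3.9, -2.0, -0.2]
grasp_force: 2.5
t 24.22 bay-frame tcp [-66.7   6.7] z 42.0 yaw 0.076 open 0.537 F [-3.9 -2.  -0.2]
contact_force: [-2.1, 0.0, -0.3]
grasp_force: 0.8
t 24.63 bay-frame tcp [-38.    0.2] z 42.2 yaw 0.076 open 0.543 F [-2.1  0.  -0.3]
row [0.0899 0.0011 0.001 ] [ 0.     -0.0003  0.0003]
[[317.09116739 198.76523286]
 [317.01282851 235.01887057]]
```

View pics/a8.png

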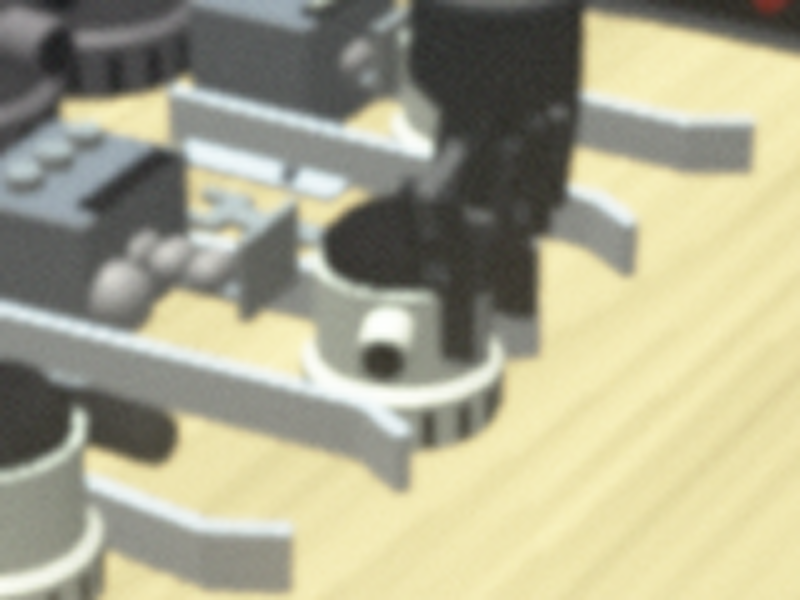

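The pump (cap 385,240) is between the walls, ahead of the fingers and in line with the plate (270,260). That was my tenth picture, so from here I go by force and masks. Slide on to -20, then in small steps.

```bash
g(){ grep -E 'force|eef' | tr '\n' ' '; echo; }
python3 -m inch '[[[0.03,0.001,0,0,0,0],[0.06,0.001,0,0,0,0],[0.08,0.001,0,0,0,0],[0.09,0.001,0,0,0,0]]]'|g
python3 -m inch '[[[0.006,0,0,0,0,0],[0.0125,0,0,0,0,0],[0.0125,0,0,0,0,0]]]'|g
python3 -m inch '[[[0.006,0,0,0,0,0],[0.0125,0,0,0,0,0],[0.0125,0,0,0,0,0]]]'|g
python3 -m inch '[[[0.006,0,0,0,0,0],[0.0125,0,0,0,0,0],[0.0125,0,0,0,0,0]]]'|g
python3 -m inch '[[[0.006,0,0,0,0,0],[0.0125,0,0,0,0,0],[0.0125,0,0,0,0,0]]]'|g
python3 -m inch '[[[0.006,0,0,0,0,0],[0.0125,0,0,0,0,0],[0.0125,0,0,0,0,0]]]'|g
python3 -m inch '[[[0.006,0,0,0,0,0],[0.0125,0,0,0,0,0],[0.0125,0,0,0,0,0]]]'|g
python3 -m inch '[[[0.006,0,0,0,0,0],[0.0125,0,0,0,0,0],[0.0125,0,0,0,0,0]]]'|g
python3 -m inch '[[[0.006,0,0,0,0,0],[0.0125,0,0,0,0,0],[0.0125,0,0,0,0,0]]]'|g
python3 d.py 3
```

```text
eef_pos: [516.7, 3.1, 42.2] contact_force: [-1.8, 0.1, 0.8] grasp_force: 0.9 
eef_pos: [518.4, 3.2, 42.1] contact_force: [-1.6, 0.3, -1.1] grasp_force: 0.6 
eef_pos: [521.0, 3.4, 42.1] contact_force: [-1.7, -0.2, -0.5] grasp_force: 0.8 
eef_pos: [523.6, 3.6, 42.1] contact_force: [-0.6, 1.3, -0.6] grasp_force: 0.7 
eef_pos: [525.4, 3.8, 42.0] contact_force: [-3.2, -0.1, 1.1] grasp_force: 2.0 
eef_pos: [525.7, 3.8, 41.6] contact_force: [-10.1, -1.3, 5.6] grasp_force: 6.6 
eef_pos: [527.0, 4.0, 41.4] contact_force: [-12.2, -1.9, 6.5] grasp_force: 8.5 
eef_pos: [530.8, 4.2, 41.5] contact_force: [-7.7, -1.0, 0.6] grasp_force: 6.1 
eef_pos: [534.9, 4.5, 41.7] contact_force: [-2.2, 0.0, -2.4] grasp_force: 1.9 
t 27.02 bay-frame tcp [-1.9  0.2] z 41.7 yaw 0.076 open 0.545 F [-2.2  0.  -2.4]
```

Contact at x≈525.2. Five more steps.

```bash
g(){ grep -E 'force|eef' | tr '\n' ' '; echo; }
python3 -m inch '[[[0.006,0,0,0,0,0],[0.0125,0,0,0,0,0],[0.0125,0,0,0,0,0]]]'|g
python3 -m inch '[[[0.006,0,0,0,0,0],[0.0125,0,0,0,0,0],[0.0125,0,0,0,0,0]]]'|g
python3 -m inch '[[[0.006,0,0,0,0,0],[0.0125,0,0,0,0,0],[0.0125,0,0,0,0,0]]]'|g
python3 -m inch '[[[0.006,0,0,0,0,0],[0.0125,0,0,0,0,0],[0.0125,0,0,0,0,0]]]'|g
python3 -m inch '[[[0.006,0,0,0,0,0],[0.0125,0,0,0,0,0],[0.0125,0,0,0,0,0]]]'|g
```

```text
eef_pos: [539.1, 4.8, 42.3] contact_force: [-0.6, -0.2, -0.4] grasp_force: 0.8 
eef_pos: [541.4, 4.9, 42.3] contact_force: [0.5, 0.4, 0.5] grasp_force: 0.4 
eef_pos: [543.6, 5.1, 42.2] contact_force: [-0.6, 0.6, 0.2] grasp_force: 0.7 
eef_pos: [545.4, 5.3, 42.0] contact_force: [-4.3, -0.6, 1.7] grasp_force: 2.1 
eef_pos: [545.9, 5.4, 41.6] contact_force: [-9.3, -0.8, 5.5] grasp_force: 5.9
```

```bash
g(){ grep -E 'force|eef' | tr '\n' ' '; echo; }
python3 -m inch '[[[0.006,0,0,0,0,0],[0.0125,0,0,0,0,0],[0.0125,0,0,0,0,0]]]'|g
python3 -m inch '[[[0.006,0,0,0,0,0],[0.0125,0,0,0,0,0],[0.0125,0,0,0,0,0]]]'|g
python3 -m inch '[[[0.006,0,0,0,0,0],[0.0125,0,0,0,0,0],[0.0125,0,0,0,0,0]]]'|g
python3 -m inch '[[[0.006,0,0,0,0,0],[0.0125,0,0,0,0,0],[0.0125,0,0,0,0,0]]]'|g
python3 d.py 3
```

```text
eef_pos: [547.0, 5.5, 41.3] contact_force: [-12.7, -1.3, 7.5] grasp_force: 8.5 
eef_pos: [550.1, 5.7, 41.4] contact_force: [-9.4, -0.7, 2.9] grasp_force: 7.0 
eef_pos: [554.2, 6.0, 41.5] contact_force: [-4.2, -0.4, -3.2] grasp_force: 3.6 
eef_pos: [559.0, 6.3, 42.2] contact_force: [-1.5, -0.2, -0.7] grasp_force: 0.9 
t 29.27 bay-frame tcp [22.3  0.2] z 42.2 yaw 0.076 open 0.541 F [-1.5 -0.2 -0.7]
```

Second click in bay 3. Retreat, rise, and check flags and cap positions.

```bash
python3 -m inch '[[[-0.05,0,0,0,0,0],[-0.2,0,0,0,0,0],[-0.4,0,0,0,0,0],[-0.6,0,-0.1,0,0,0],[-0.75,0,-0.3,0,0,0],[-0.75,0,-0.5,0,0,0],[-0.75,0,-0.7,0,0,0],[-0.75,0,-0.7,0,0,0]]]' >/dev/null
python3 -m inch '[[[-0.2,0,0,0,0,0],[-0.3,0,0,0,0,0],[-0.3,0,0,0,0,0],[-0.3,0,0,0,0,0]]]' >/dev/null
cat > chk.py <<'E'
import sys; sys.argv=["d","3"]
from d import *
im=r.grab_frame("top")[:,:,::-1].copy()
m=((im.min(2)>150)&(im.max(2).astype(int)-im.min(2)<40)).astype(np.uint8)
for n,(u,v) in {1:(466,156),2:(270,164),3:(358,165)}.items():
    print("flag",n,"white px",int((m[v-6:v+7,u-14:u+15]).sum()))
md=(im.max(2)<62).astype(np.uint8)
for c in cv2.findContours(md,cv2.RETR_EXTERNAL,cv2.CHAIN_APPROX_NONE)[0]:
    if cv2.contourArea(c)>400:
        e=cv2.fitEllipse(c); 
        if 160<e[0][1]<290 and 230<e[0][0]<500:
            P=ray("top",[e[0]],92)[0]
            for k,(o,y) in B.items():
                dd=P[:2]-o
                if np.hypot(*dd)<150: print("bay",k,"cap at",round(np.cos(y)*dd[0]+np.sin(y)*dd[1],1),round(-np.sin(y)*dd[0]+np.cos(y)*dd[1],1),"size px",np.round(e[1],1))
E
python3 chk.py
```

```text
t 30.27 bay-frame tcp [-188.8   -0. ] z 182.4 yaw 0.076 open 0.54 F [ 0.2 -0.1  0.8]
flag 1 white px 69
flag 2 white px 60
flag 3 white px 63
bay 3 cap at 64.3 2.0 size px [29.2 29.5]
bay 2 cap at 67.2 -0.6 size px [29.3 29.6]
bay 1 cap at 94.4 3.7 size px [28.9 29.9]
```

All three flags are up. The caps sit 64, 67 and 94 mm in and no more than 4 mm off line. The plate-depth limits also put bay 3's pump at 66 mm or more. The robot is clear, so I'm handing in.

```bash
python3 -c "
from rig import r
print(r.sign_off())"
```

```text
the job is handed in; nothing more can be done
None
```

All three pumps are loaded in the order bay 1, 2, 3, each pushed to its second click; just before hand-in at about 30 s all three flags showed up and the arm was clear, and the hand-in gave no verdict.

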